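Slide a shim strip out of its tray and lay it on the measuring rest

TASK

The brass shim strip lies sunk in its blue tray, where its edges cannot be gripped. Press lightly on its top with the closed fingertips and slide it until about 3 cm overhangs the open end of the tray, then pinch the overhanging end by its two long edges, lift it out and lay it gently, flat and centred along the two white-topped supports of the measuring rest. In the tray 10 to 15 N of pressing is plenty and more than about 20 N harms the strip; do not drop it, and leave the other things alone.

Things in the scene. Friction and masses are not known exactly. Their poses are not given: they have to be found in the camera images.
- shim: thin brass shim strip, 120 mm long (its x), 44 mm wide (y), 3 mm thick (z), about 0.13 kg; origin at the centre of its underside; the same either way round. It starts in the tray with its x axis along the tray's
- tray: fixed blue tray block, 134 x 74 mm, 56 mm high; origin on the table. On top, along its x, runs a 47 mm wide, 3 mm deep oiled channel between aluminium rails: floor 56 mm above the table, open at -x, walled at +x. The strip lies in it flush with the rails, 1.5 mm clear each side, and slides out along the tray's -x. A foot 110 mm wide, 8 mm high, runs under the block
- tray_lip (a point): middle of the channel floor's edge at the tray's open end, 62 mm to -x of its origin and 56 mm above the table; axes as the tray's. The end face drops straight down there
- keeper_roller (a point): underside of the black roller of a sprung steel keeper that bears on the strip with about 3.5 N and brakes it, about 77 mm to +x of the lip. The keeper lies from there to +x, 14 mm wide, up to 22 mm above the strip, and yields upward by itself. Press on the strip between lip and roller, 20 mm short of the roller; about 8 to 15 N downward moves the strip with it, less may slip
- floor_pad (a joint): how far the dark steel floor pad of the tray's channel is pressed down, in m: 0 at rest with the strip in it, damped and stiffly sprung, about 1 mm per 20 N pressed on the strip. It is a load gauge: 10 to 15 N is plenty, over 1.1 mm (about 24 N) is too hard
- rest: fixed measuring rest: dark steel foot plate 120 (x) x 90 (y) x 8 mm with two grey supports with white tops, each 28 mm wide (y) and 14 mm thick, centred at x = -26 and +26 mm in its frame; tops 54 mm above the table; origin on the table under the middle
- rest_top (a point): point midway between the two supports of the rest, at the height of their tops (54 mm); the strip's underside centre belongs here, its length along the rest's x, either way round
- race_t_01: loose steel bearing ring, 29 mm across, 10 mm high, bystander
- bearing_a: loose steel ball bearing, 29 mm across, 10 mm high, bystander
- bearing_b: loose steel ball bearing, 29 mm across, 10 mm high, bystander
- bearing_c: loose steel ball bearing, 29 mm across, 10 mm high, bystander
- micrometer: loose green micrometer lying flat, 61 x 130 x 16 mm, bystander
- marker: blue marker pen lying flat, 137 mm long, 18 mm high, bystander
- screwdriver: screwdriver with a red handle lying flat, 209 mm long, bystander

How it is judged:
On the way, in this order (a step that is already met when the one before it is completed fails the run):
1. the strip lies flat in the tray with 20 to 45 mm of it overhanging the open end (x of shim in the frame of tray_lip between 0.015 and 0.04 m and z of shim in the frame of tray_lip below 0.003 m and angle between shim's own z axis and vertical below 0.05 rad), for 0.2 s.
2. the strip is held in the fingers, lifted clear of the tray (height (world z) of shim above 0.075 m and contact force between shim and the fingers above 1 N and contact force between shim and tray below 0.05 N), for 0.2 s.
At the end, for the whole second after the job is handed in: The strip lies flat and still on both supports of the rest, its middle within 12 mm of the rest's middle and its length within 9 degrees of the rest's x axis, right side up (horizontal distance between shim and rest_top below 0.012 m and z of shim in the frame of rest_top between -0.004 and 0.004 m and angle between the x axis of shim and the x axis of rest, either way round below 0.16 rad and angle between shim's own z axis and vertical below 0.08 rad and linear speed of shim below 0.01 m/s); the robot touches nothing.
It fails at once if the strip is pressed so hard that the channel's sprung floor gives by more than 1.1 mm (about 24 N) (value of joint floor_pad above 0.0011 m).
It fails at once if the strip is pressed on the rest with more than 60 N, or reaches it falling faster than 0.3 m/s (contact force between shim and rest above 60 N or (horizontal distance between shim and rest_top below 0.06 m and z of shim in the frame of rest_top below 0.01 m and linear speed of shim above 0.3 m/s)).
It fails at once if the strip falls below the tops of tray and rest (height (world z) of shim below 0.03 m).
It fails at once if another thing is moved by more than 20 mm (distance of any of race_t_01, bearing_a, bearing_b, bearing_c, micrometer, marker, screwdriver from where it was at the start of the episode above 0.02 m).
It also fails if it takes over 50 s, if anything falls off the work surface, if the arm or the gripper's body presses on something with over 40 N, if the wrist force passes 120 N, or if a joint passes its speed limit or range.

ROBOT

A 6-joint arm with a two-finger parallel gripper is mounted at the origin on a cart in front of the work surface, level with it; the furniture and walls round the work are solid. World frame = base frame: x ahead of the robot, y to its left, z up, the work surface at z = 0. Lengths are in m, angles in rad, forces in N, time in s.
With the tool pointing down it reaches from about 0.35 to 0.775 m from the base axis. Payload 5.5 kg.
Tool frame: the origin (TCP) lies midway between the tips of the shut fingers; the grasp point (between the pads) lies 19 mm behind it; z points along the fingers, x is the direction in which the jaws open and shut, and the axes are right-handed (so a half turn about z gives the same grasp; the last joint's range is limited). The gripper opens to 85 mm and grips with 20 to 120 N. Pads are 22 mm wide; open, the fingers measure 114 mm over their backs; the gripper's body (76 mm by 85 mm) begins 54 mm behind the grasp point. The pads swing forward as they close: fully open they stand 13 mm farther back than shut.
Start: joints at [-1.253, 0.313, 0.046, 1.304, 0, 1.431], TCP at [0.254, -0.516, 0.231] pointing down, gripper open.
Joint ranges: [-2.76, 2.76], [-0.86, 1.69], [-1.03, 1.26], [-2.2, 2.34], [-1.47, 1.5], [-3.14, 3.14]. Speed limits (rad/s): [2.57, 2.57, 3.14, 3.14, 3.14, 3.14].

INTERFACE

Orientations are given as a unit quaternion [w, x, y, z].
In Python, from workcell import env gives the robot as it stands. The module is installed in compiled form; this text tells all that it offers.
- The arm moves only by the tool apply_moves, never from a script. Its argument "moves" is a list of rows, each a list of 3 entries, a list of its own where there are three numbers: the shift along the tool's x, y, z in cm, then the turn about the tool's z in degrees, then the opening, from 0 (shut) to 1 (fully open). In form: [[[x, y, z], yaw, gripper], ...]. A call has exactly 10 rows; each row is the pose to reach, as a shift and turn from the pose commanded when the call began, along the tool's axes at that moment; what a row does not reach only later rows make up. A row lasts 1/8 s, in which the tool goes at most 62.5 mm and 10.7 degrees, less where a joint would pass 70% of its speed; a pose out of reach is approached as far as the arm can. A call with a gripper value outside its range is refused whole. The fingers move at their own pace and stop on an object; "squeeze" is the grip in N (left out, the last holds). Time passes only in rows, so rows that repeat a pose let the fingers close, or fill a call up. It gives the time, the measured TCP pose, the force and the opening at its end, in the units of the state.
- env.get_state(): the state, without advancing time (a new reading comes with each control period).
- env.read_camera(name): name is "side" or "top"; returns a dict with "pixels" (400x640x3 uint8, red, green, blue), "fov_y" (degrees; the focal length in pixels is half the picture's height over the tangent of half this angle, whatever the lens; pixels are square), "cx", "cy" (the principal point, pixels), "world_from_camera" (4x4, takes a point from camera to world coordinates). Camera axes: x right, y down, z forward; pixel columns grow to the right and rows downward; lengths in m; the calibration is good to about 2 mm. A picture is of the moment at which its call begins. There is no depth.
- env.hand_in(): hands the job in, once; it reports no verdict.
The state is a dict: "clock": time; "joint_pos": joint angles; "qvel": joint speeds; "tau": joint torques, N m; "tcp_pos": TCP position; "orientation": TCP orientation; "wrist_force": force on the tool from outside, world axes, zero at the start; "ft_torque": the same for the moment, N m; "finger_gap": finger opening in m.
Only numpy, scipy, OpenCV 4.12 (cv2) and the standard library are available. Lean on these libraries where they do the work, as an engineer would, in place of code of your own. Each camera call takes 0.05 s, during which the arm holds its last target.

## Working session

There is one attempt and no reset: what is moved stays moved. The work goes in short steps, Python scripts to look and compute and a tool call to move; the robot and the scene stay as the last step left them, time stands still between calls to the robot, and variables do not carry over. Pictures are saved under pics/ and viewed, and the job is handed in when it is done.

Besides the shell and the picture viewer there is one more tool, called after "Call:" by a JSON object that holds its "api" and its "payload", one argument or row to a line. apply_moves: Moves the arm, as the interface text tells. Its arguments: {"type":"object","properties":{"moves":{"type":"array","items":{"type":"array"}},"squeeze":{"type":"number"}},"required":["moves"]}

```bash
mkdir -p pics
python3 - <<'E'
from workcell import env
import cv2,numpy as np
print(env.get_state())
for n in("side","top"):
    d=env.read_camera(n); print(n,d["fov_y"],d["cx"],d["cy"],np.round(d["world_from_camera"],4).tolist())
    cv2.imwrite(f"pics/{n}0.png",d["pixels"][:,:,::-1])
E
```

```text
{'clock': 0.0, 'joint_pos': array([-1.25258949e+00,  3.13961220e-01,  4.49959734e-02,  1.30356690e+00,
       -1.57057028e-05,  1.43121088e+00]), 'qvel': array([-8.49930597e-05,  3.74011285e-05,  4.95883512e-04,  1.71044591e-03,
       -5.19055886e-04, -1.50934003e-04]), 'tau': array([ 1.13152277e-03, -4.80627608e+01,  2.98532850e+01,  1.93736394e-02,
        7.16635464e-05,  5.14498311e-06]), 'tcp_pos': array([ 0.25397223, -0.51532634,  0.23043808]), 'orientation': array([-5.50494836e-04,  8.49107685e-01, -5.28219070e-01, -6.71031216e-04]), 'wrist_force': array([ 1.10367595, -0.09790818, -0.35388042]), 'ft_torque': array([ 0.08533827, -0.01395414,  0.0655523 ]), 'finger_gap': 0.08523258010990062}
side 52.266987650406726 321.3299231160828 200.3775472305204 [[-0.9755, -0.1404, 0.1693, 0.3135], [-0.2188, 0.5404, -0.8125, 1.0147], [0.0226, -0.8296, -0.5579, 0.7444], [0.0, 0.0, 0.0, 1.0]]
top 46.81177013764308 324.8312952318534 192.14797263310527 [[-0.0129, -0.9878, 0.1552, 0.2733], [-0.9999, 0.0124, -0.0044, 0.0282], [0.0025, -0.1552, -0.9879, 1.6825], [0.0, 0.0, 0.0, 1.0]]
```

View pics/side0.png

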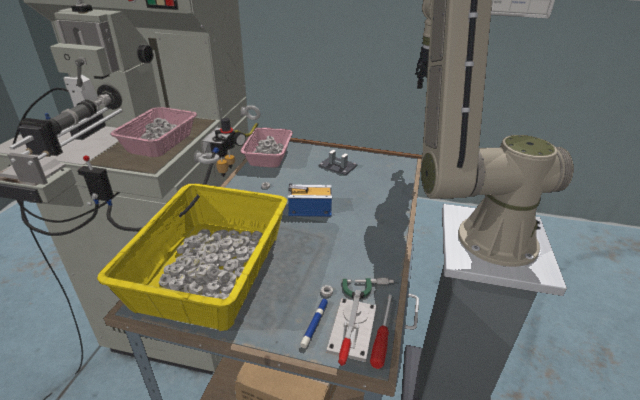

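View pics/top0.png

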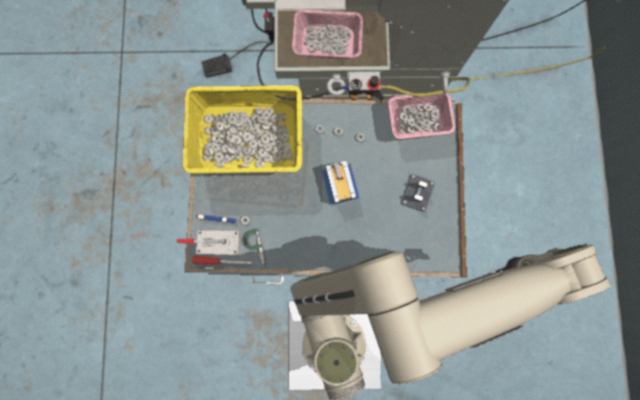

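The side view shows the tray at about (310,200) and the rest at (338,160). In the top view they are at (341,182) and (418,192). I'll zoom in on both.

Run:
```python
import cv2,numpy as np
a=cv2.imread("pics/top0.png");b=cv2.imread("pics/side0.png")
def c(i,x,y,w,h,s): return cv2.resize(i[y:y+h,x:x+w],None,fx=s,fy=s,interpolation=cv2.INTER_CUBIC)
cv2.imwrite("pics/z1.png",np.hstack([c(a,310,150,50,60,8),c(a,393,165,50,60,8)]))
cv2.imwrite("pics/z2.png",np.hstack([c(b,280,175,60,50,6),c(b,310,140,60,50,6)]))
```

```text
(no output)
```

View pics/z1.png

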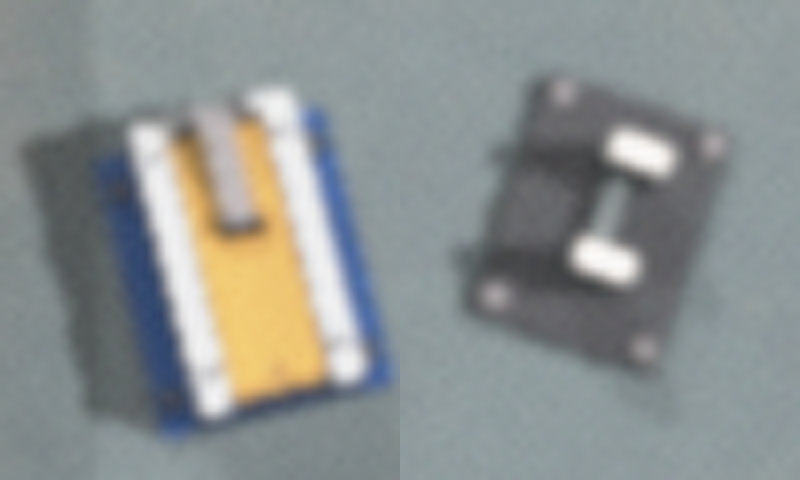

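View pics/z2.png

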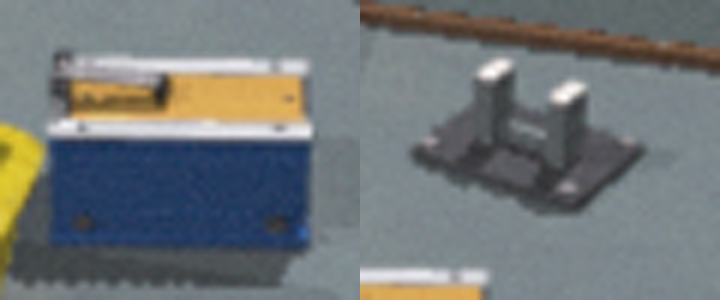

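```bash
cat > h.py <<'E'
import cv2,numpy as np
from workcell import env
def ray(d,uv,z):
    f=200/np.tan(np.radians(d["fov_y"])/2);M=d["world_from_camera"]
    uv=np.atleast_2d(uv).astype(float)
    r=np.c_[(uv[:,0]-d["cx"])/f,(uv[:,1]-d["cy"])/f,np.ones(len(uv))]@M[:3,:3].T
    o=M[:3,3]; return (o+r*((z-o[2])/r[:,2])[:,None])
def proj(d,P):
    f=200/np.tan(np.radians(d["fov_y"])/2);M=d["world_from_camera"]
    c=(np.atleast_2d(P)-M[:3,3])@M[:3,:3]
    return np.c_[c[:,0]/c[:,2]*f+d["cx"],c[:,1]/c[:,2]*f+d["cy"]]
def up(img,box,s=6):
    x,y,w,h=box
    return cv2.resize(img[y:y+h,x:x+w],None,fx=s,fy=s,interpolation=cv2.INTER_CUBIC)
def blobs(mask,box,d,z,s=6,mina=30):
    out=[]
    cs,_=cv2.findContours(mask.astype(np.uint8),cv2.RETR_EXTERNAL,cv2.CHAIN_APPROX_NONE)
    for c in cs:
        if cv2.contourArea(c)<mina*1.: continue
        uv=(c[:,0,:]+0.5)/s-0.5+np.array(box[:2])
        P=ray(d,uv,z)[:,:2]
        (cx,cy),(w,h),_=r=cv2.minAreaRect((P*1000).astype(np.float32))
        B=cv2.boxPoints(r); e=[B[1]-B[0],B[2]-B[1]]; e=max(e,key=np.linalg.norm)
        out.append(dict(area=cv2.contourArea(c)/s/s,c=(round(cx,1),round(cy,1)),wh=(round(w,1),round(h,1)),ang=round(np.degrees(np.arctan2(e[1],e[0]))%180,1),
          mean=[round(float(v)*1000,1) for v in ray(d,[[cv2.moments(c)['m10']/cv2.moments(c)['m00'],cv2.moments(c)['m01']/cv2.moments(c)['m00']]]/np.array(s)+np.array(box[:2])-.5+.5/s,z)[0,:2]]))
    return out
def masks(im):
    h=cv2.cvtColor(im,cv2.COLOR_RGB2HSV).astype(int)
    br=(h[...,0]>10)&(h[...,0]<30)&(h[...,1]>100)&(h[...,2]>120)
    wh=(h[...,1]<40)&(h[...,2]>195)
    bl=(h[...,0]>100)&(h[...,0]<125)&(h[...,1]>140)
    return br,wh,bl
E
python3 - <<'E'
from h import *
for n,bt,brs in(("top",(310,150,50,60),(393,165,50,60)),("side",(283,175,60,50),(310,140,60,50))):
    d=env.read_camera(n)
    br,wh,bl=masks(up(d["pixels"],bt))
    print(n,"tray")
    for nm,m in(("br",br),("wh",wh)):
        for b in blobs(m,bt,d,.059): print(nm,b)
    for b in blobs(masks(up(d["pixels"],brs))[1],brs,d,.054,mina=150): print("rest",b)
E
```

```text
top tray
br {'area': 287.625, 'c': (564.5, -36.1), 'wh': (121.3, 40.4), 'ang': np.float32(13.5), 'mean': [554.7, -38.3]}
wh {'area': 7.777777777777778, 'c': (604.6, -28.7), 'wh': (36.4, 8.1), 'ang': np.float32(11.6), 'mean': [602.0, -30.8]}
wh {'area': 126.90277777777777, 'c': (560.6, -6.1), 'wh': (132.9, 14.5), 'ang': np.float32(13.3), 'mean': [560.4, -6.1]}
wh {'area': 146.94444444444443, 'c': (576.4, -64.7), 'wh': (136.2, 19.7), 'ang': np.float32(14.8), 'mean': [577.5, -64.1]}
rest {'area': 24.5, 'c': (507.4, -311.9), 'wh': (26.8, 14.7), 'ang': np.float32(62.1), 'mean': [507.6, -311.7]}
rest {'area': 23.805555555555557, 'c': (556.2, -329.9), 'wh': (27.1, 13.5), 'ang': np.float32(68.2), 'mean': [556.1, -329.9]}
side tray
br {'area': 35.81944444444444, 'c': (624.2, 56.0), 'wh': (13.0, 70.5), 'ang': np.float32(107.1), 'mean': [627.1, 52.6]}
br {'area': 224.31944444444446, 'c': (565.7, -28.0), 'wh': (120.5, 42.2), 'ang': np.float32(13.9), 'mean': [560.1, -27.3]}
wh {'area': 70.375, 'c': (553.3, -0.3), 'wh': (115.6, 13.6), 'ang': np.float32(12.6), 'mean': [553.1, 0.1]}
wh {'area': 7.319444444444444, 'c': (619.2, 14.2), 'wh': (14.6, 12.1), 'ang': np.float32(14.6), 'mean': [618.7, 15.0]}
wh {'area': 6.388888888888889, 'c': (517.8, -70.6), 'wh': (12.8, 12.1), 'ang': np.float32(12.0), 'mean': [518.2, -70.7]}
wh {'area': 46.763888888888886, 'c': (575.3, -57.3), 'wh': (91.4, 13.1), 'ang': np.float32(13.1), 'mean': [572.3, -58.4]}
rest {'area': 6.388888888888889, 'c': (519.3, -78.5), 'wh': (12.9, 12.2), 'ang': np.float32(12.0), 'mean': [519.7, -78.6]}
rest {'area': 26.347222222222225, 'c': (555.3, -70.3), 'wh': (47.2, 12.2), 'ang': np.float32(14.7), 'mean': [555.8, -70.4]}
rest {'area': 8.791666666666666, 'c': (508.2, -302.5), 'wh': (26.8, 11.8), 'ang': np.float32(70.3), 'mean': [507.8, -302.2]}
rest {'area': 8.26388888888889, 'c': (556.7, -320.9), 'wh': (26.8, 11.8), 'ang': np.float32(70.1), 'mean': [556.7, -320.6]}
```

Call:
{"api": "apply_moves", "payload": {
  "moves": [
    [[-2.9, -4.9, 0.5], 1.2, 0],
    [[-5.9, -9.7, 1], 2.4, 0],
    [[-8.8, -14.6, 2], 3.6, 0],
    [[-11.8, -19.4, 3], 4.9, 0],
    [[-14.7, -24.3, 4], 6.1, 0],
    [[-17.7, -29.2, 5], 7.3, 0],
    [[-20.6, -34, 6], 8.5, 0],
    [[-23.6, -38.9, 7], 9.8, 0],
    [[-26.5, -43.8, 8], 11, 0],
    [[-29.4, -48.6, 9], 12.2, 0]
  ],
  "squeeze": 60
}}

```text
clock: 1.45
tcp_pos: [0.561, -0.0356, 0.1409]
orientation: [0.0, 0.788, -0.616, 0.0]
wrist_force: [1.2, -0.1, 0.6]
finger_gap: 0.0001
```

```bash
cat > st.py <<'E'
from h import *
s=env.get_state();q=s["orientation"]
from scipy.spatial.transform import Rotation as R
M=R.from_quat([q[1],q[2],q[3],q[0]]).as_matrix()
def pr():
    print("t",round(s["clock"],2),"tcp",s["tcp_pos"].round(4),"xyaw",round(np.degrees(np.arctan2(M[1,0],M[0,0])),2),"zax",M[:,2].round(4),"F",s["wrist_force"].round(2),"gap",round(s["finger_gap"],4))
E
python3 - <<'E'
from st import *; pr()
for n in("side","top"):
    d=env.read_camera(n); im=d["pixels"][:,:,::-1].copy()
    p=proj(d,s["tcp_pos"]); print(n,p)
    cv2.imwrite(f"pics/{n}1.png",im)
    u,v=p[0].astype(int); z=cv2.resize(im[v-35:v+35,u-35:u+35],None,fx=8,fy=8,interpolation=cv2.INTER_CUBIC)
    c=tuple(((p[0]-[u-35,v-35]+.5)*8).astype(int)); cv2.drawMarker(z,c,(0,0,255),0,20,1); cv2.imwrite(f"pics/{n}1z.png",z)
E
```

```text
t 1.45 tcp [ 0.561  -0.0356  0.1409] xyaw -76.0 zax [ 3.e-04 -3.e-04 -1.e+00] F [ 1.16 -0.13  0.57] gap 0.0001
side [[312.9461752  166.73646916]]
top [[341.41876081 178.66611136]]
```

View pics/side1z.png

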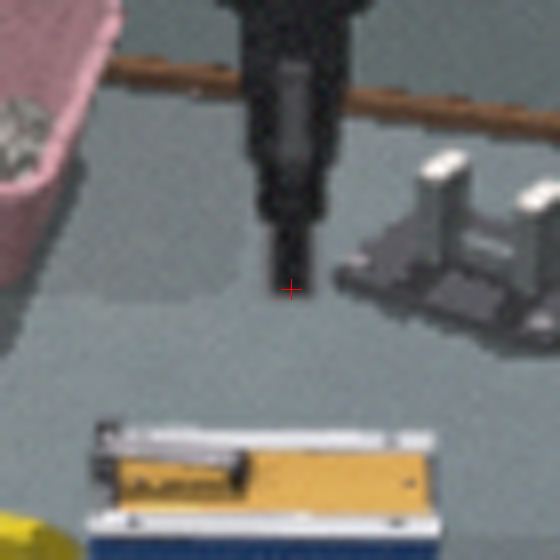

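View pics/top1z.png

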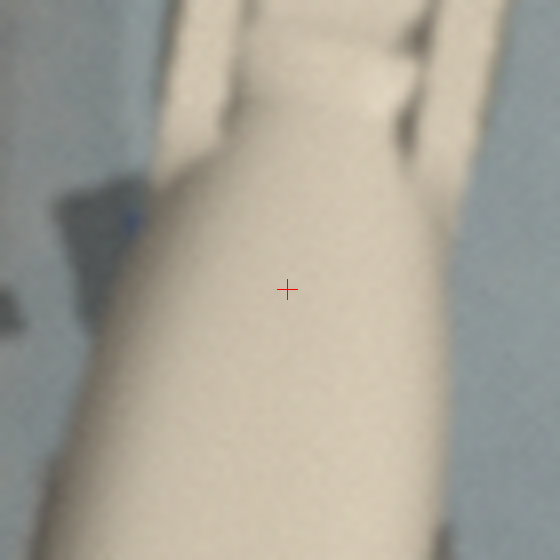

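The side view shows the fingertip's lower edge at about row 167.7, column 312.9, which agrees with the TCP projection to within 1 px. In the top view the arm hides the fingertip. The two views differ by about 8 mm in y, so I'll check the cameras against the base cap, which sits on the joint-1 axis, and against the rings.

Run:
```python
from h import *
D={n:env.read_camera(n) for n in("side","top")}
for h in np.arange(.2,.45,.05):
    print(round(h,2),[proj(D[n],[[0,0,h]])[0].round(1).tolist() for n in D])
a=D["top"]["pixels"][:,:,::-1];b=D["side"]["pixels"][:,:,::-1]
c=lambda i,x,y,w,h,s:cv2.resize(i[y:y+h,x:x+w],None,fx=s,fy=s,interpolation=cv2.INTER_CUBIC)
cv2.imwrite("pics/cap.png",np.vstack([np.hstack([c(a,285,320,100,75,4),c(b,480,120,100,75,4)]),np.hstack([c(a,305,110,100,50,4),c(b,230,150,100,50,4)])]))
for n in D: # cap & ring positions
    im=D[n]["pixels"]; h=cv2.cvtColor(im,cv2.COLOR_RGB2HSV).astype(int)
    cap=((h[...,0]>22)&(h[...,0]<40)&(h[...,1]>70)&(h[...,2]<140)).astype(np.uint8)
    k,l,st,ce=cv2.connectedComponentsWithStats(cap)
    print(n,[(st[i].tolist(),ce[i].round(1).tolist()) for i in range(1,k) if st[i,4]>100])
```

```text
0.2 [[516.8, 180.4], [334.0, 354.5]]
0.25 [[522.4, 163.7], [334.3, 357.7]]
0.3 [[528.4, 146.1], [334.7, 361.2]]
0.35 [[534.7, 127.6], [335.2, 364.9]]
0.4 [[541.4, 107.9], [335.6, 369.0]]
side [([105, 186, 182, 145, 8798], [187.8, 260.3])]
top [([195, 90, 102, 78, 1837], [261.9, 107.5]), ([193, 158, 40, 11, 206], [206.1, 163.5]), ([195, 171, 99, 3, 151], [245.8, 171.8])]
```

View pics/cap.png

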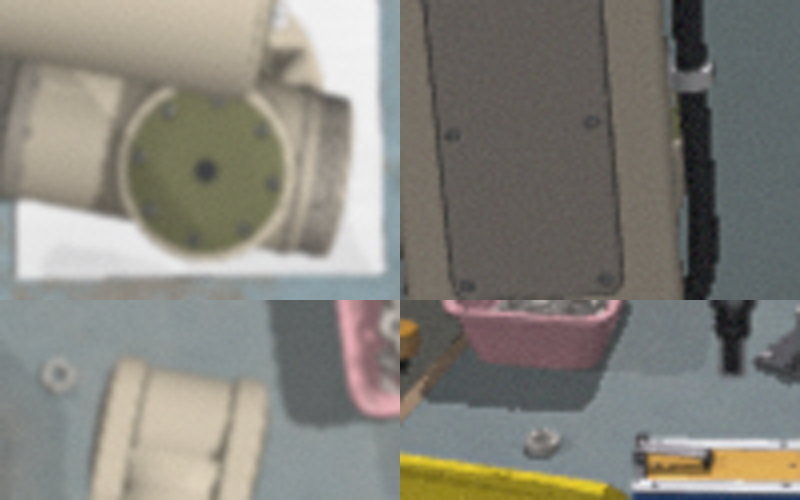

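The base cap in the top view is at (336,362), 1 px from the predicted position. That puts the top view about 3 mm off in y, so I'll use the mean of both views and correct by relative checks. Next I go down to just above the strip.

Call:
{"api": "apply_moves", "payload": {
  "moves": [
    [[-0.1, 0, 1.5], 0, 0],
    [[-0.2, 0, 3], 0, 0],
    [[-0.25, -0.1, 4.5], 0, 0],
    [[-0.25, -0.1, 5.5], 0, 0],
    [[-0.25, -0.1, 6.3], 0, 0],
    [[-0.25, -0.1, 6.9], 0, 0],
    [[-0.25, -0.1, 7.3], 0, 0],
    [[-0.25, -0.1, 7.5], 0, 0],
    [[-0.25, -0.1, 7.6], 0, 0],
    [[-0.25, -0.1, 7.6], 0, 0]
  ]
}}

```text
clock: 2.9
tcp_pos: [0.5607, -0.0347, 0.0655]
orientation: [-0.0, 0.788, -0.615, 0.0]
wrist_force: [-0.1, 0.4, -0.4]
finger_gap: 0.0001
```

Run:
```python
from st import *; pr()
d=env.read_camera("side"); im=d["pixels"][:,:,::-1].copy()
p=proj(d,s["tcp_pos"]); print(p)
z=cv2.resize(im[160:225,275:345],None,fx=10,fy=9,interpolation=cv2.INTER_CUBIC); 
cv2.imwrite("pics/s2.png",z)
```

```text
t 2.9 tcp [ 0.5607 -0.0347  0.0655] xyaw -75.97 zax [ 3.e-04 -1.e-04 -1.e+00] F [-0.1   0.37 -0.43] gap 0.0001
[[312.72219078 188.05131851]]
```

View pics/s2.png

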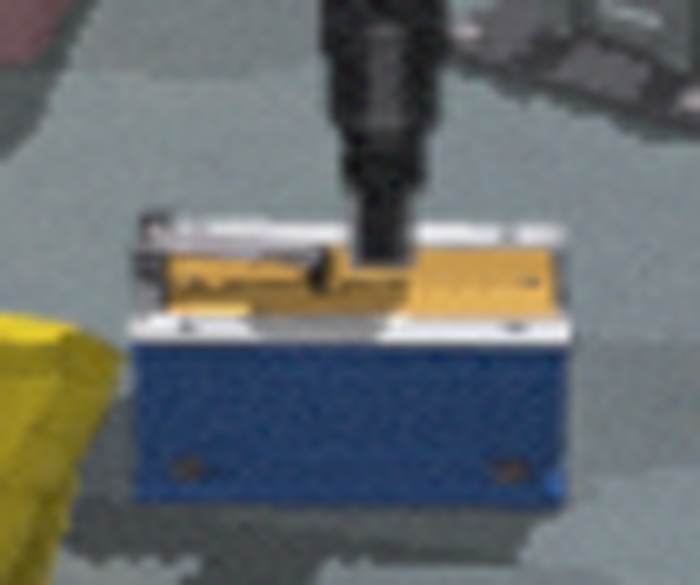

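The fingertip edge is at (313,189) and the strip spans rows 187.5 to 195.5. The tip is about 5 mm too far back laterally, which agrees with the side calibration. I'll shift it and move closer.

Call:
{"api": "apply_moves", "payload": {
  "moves": [
    [[-0.2, -0.1, 0], 0, 0],
    [[-0.4, -0.2, 0.1], 0, 0],
    [[-0.5, -0.2, 0.2], 0, 0],
    [[-0.5, -0.2, 0.3], 0, 0],
    [[-0.5, -0.2, 0.35], 0, 0],
    [[-0.5, -0.2, 0.4], 0, 0],
    [[-0.5, -0.2, 0.42], 0, 0],
    [[-0.5, -0.2, 0.44], 0, 0],
    [[-0.5, -0.2, 0.46], 0, 0],
    [[-0.5, -0.2, 0.46], 0, 0]
  ]
}}

```text
clock: 4.2
tcp_pos: [0.5613, -0.0293, 0.0607]
orientation: [0.0, 0.788, -0.615, 0.0]
wrist_force: [-0.8, 0.2, -0.0]
finger_gap: -0.0002
```

Run:
```python
from st import *; pr()
d=env.read_camera("side"); im=d["pixels"][:,:,::-1].copy()
p=proj(d,s["tcp_pos"]); print(p)
z=cv2.resize(im[160:225,275:345],None,fx=10,fy=9,interpolation=cv2.INTER_CUBIC); 
cv2.imwrite("pics/s3.png",z)
```

```text
t 4.2 tcp [ 0.5613 -0.0293  0.0607] xyaw -75.97 zax [ 1.e-04 -1.e-04 -1.e+00] F [-0.83  0.15 -0.05] gap -0.0002
[[312.10661977 190.20559314]]
```

View pics/s3.png

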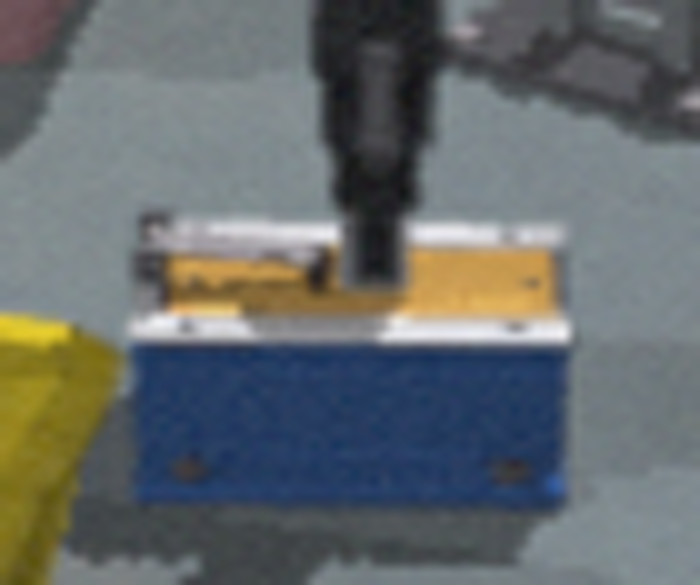

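The tip's near edge is now at row 191.5, over the middle of the strip (rows 187.5 to 195.5). I'll start pressing in small increments.

Call:
{"api": "apply_moves", "payload": {
  "moves": [
    [[0, 0, 0.02], 0, 0],
    [[0, 0, 0.04], 0, 0],
    [[0, 0, 0.06], 0, 0],
    [[0, 0, 0.08], 0, 0],
    [[0, 0, 0.1], 0, 0],
    [[0, 0, 0.12], 0, 0],
    [[0, 0, 0.14], 0, 0],
    [[0, 0, 0.16], 0, 0],
    [[0, 0, 0.17], 0, 0],
    [[0, 0, 0.17], 0, 0]
  ]
}}

```text
clock: 5.5
tcp_pos: [0.5612, -0.0293, 0.059]
orientation: [0.0, 0.788, -0.615, 0.0]
wrist_force: [-0.1, 1.0, 0.2]
finger_gap: 0.0002
```

```bash
python3 -c "
from st import *; pr()"
```

```text
t 5.5 tcp [ 0.5612 -0.0293  0.059 ] xyaw -75.97 zax [ 0.e+00 -1.e-04 -1.e+00] F [-0.1   0.98  0.24] gap 0.0002
```

Call:
{"api": "apply_moves", "payload": {
  "moves": [
    [[0, 0, 0.01], 0, 0],
    [[0, 0, 0.02], 0, 0],
    [[0, 0, 0.03], 0, 0],
    [[0, 0, 0.04], 0, 0],
    [[0, 0, 0.05], 0, 0],
    [[0, 0, 0.06], 0, 0],
    [[0, 0, 0.06], 0, 0],
    [[0, 0, 0.06], 0, 0],
    [[0, 0, 0.06], 0, 0],
    [[0, 0, 0.06], 0, 0]
  ]
}}

```text
clock: 6.75
tcp_pos: [0.5613, -0.0293, 0.0588]
orientation: [-0.0, 0.788, -0.615, 0.0]
wrist_force: [-2.3, -0.1, 5.2]
finger_gap: -0.0001
```

```bash
python3 -c "
from st import *; pr()"
```

```text
t 6.75 tcp [ 0.5613 -0.0293  0.0588] xyaw -75.97 zax [ 3.e-04 -2.e-04 -1.e+00] F [-2.33 -0.14  5.25] gap -0.0001
```

Call:
{"api": "apply_moves", "payload": {
  "moves": [
    [[0, 0, 0.01], 0, 0],
    [[0, 0, 0.02], 0, 0],
    [[0, 0, 0.03], 0, 0],
    [[0, 0, 0.04], 0, 0],
    [[0, 0, 0.05], 0, 0],
    [[0, 0, 0.06], 0, 0],
    [[0, 0, 0.06], 0, 0],
    [[0, 0, 0.06], 0, 0],
    [[0, 0, 0.06], 0, 0],
    [[0, 0, 0.06], 0, 0]
  ]
}}

```text
clock: 8.0
tcp_pos: [0.5613, -0.0293, 0.0586]
orientation: [-0.0, 0.788, -0.615, 0.0]
wrist_force: [-3.0, 0.1, 9.1]
finger_gap: -0.0002
```

```bash
python3 -c "
from st import *; pr()"
```

```text
t 8.0 tcp [ 0.5613 -0.0293  0.0586] xyaw -75.97 zax [ 5.e-04 -3.e-04 -1.e+00] F [-2.99  0.12  9.13] gap -0.0002
```

Call:
{"api": "apply_moves", "payload": {
  "moves": [
    [[0, 0, 0.02], 0, 0],
    [[0, 0, 0.04], 0, 0],
    [[0, 0, 0.05], 0, 0],
    [[0, 0.1, 0.05], 0, 0],
    [[0, 0.25, 0.05], 0, 0],
    [[0, 0.4, 0.05], 0, 0],
    [[0, 0.6, 0.05], 0, 0],
    [[0, 0.8, 0.05], 0, 0],
    [[0, 1.0, 0.05], 0, 0],
    [[0, 1.0, 0.05], 0, 0]
  ]
}}

```text
clock: 9.25
tcp_pos: [0.5541, -0.032, 0.0588]
orientation: [-0.001, 0.788, -0.615, 0.002]
wrist_force: [1.9, 0.4, 6.7]
finger_gap: -0.0
```

Run:
```python
from st import *; pr()
d=env.read_camera("side"); im=d["pixels"][:,:,::-1].copy()
z=cv2.resize(im[160:225,275:345],None,fx=10,fy=9,interpolation=cv2.INTER_CUBIC); 
cv2.imwrite("pics/s4.png",z)
```

```text
t 9.25 tcp [ 0.5541 -0.032   0.0588] xyaw -75.96 zax [ 5.4e-03 -6.0e-04 -1.0e+00] F [1.86 0.41 6.72] gap -0.0
```

View pics/s4.png

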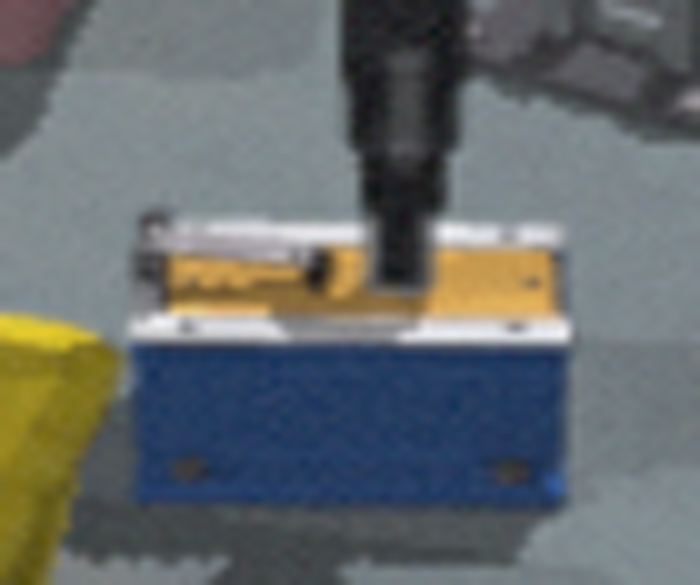

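The finger slid forward about 8 mm, but the strip end stayed at column 555, so it slipped because the force fell to 7 N. I'll go back, press again at about 14 N, and then slide.

Call:
{"api": "apply_moves", "payload": {
  "moves": [
    [[0, 0, -0.2], 0, 0],
    [[0, -0.3, -0.3], 0, 0],
    [[0, -0.7, -0.3], 0, 0],
    [[0, -1.1, -0.3], 0, 0],
    [[0, -1.1, -0.25], 0, 0],
    [[0, -1.1, -0.2], 0, 0],
    [[0, -1.1, -0.15], 0, 0],
    [[0, -1.1, -0.1], 0, 0],
    [[0, -1.1, -0.06], 0, 0],
    [[0, -1.1, -0.03], 0, 0]
  ]
}}

```text
clock: 10.55
tcp_pos: [0.5622, -0.0291, 0.0586]
orientation: [-0.0, 0.788, -0.615, 0.0]
wrist_force: [-3.3, 0.5, 9.5]
finger_gap: -0.0002
```

Call:
{"api": "apply_moves", "payload": {
  "moves": [
    [[0, 0, 0.01], 0, 0],
    [[0, 0, 0.02], 0, 0],
    [[0, 0, 0.03], 0, 0],
    [[0, 0, 0.04], 0, 0],
    [[0, 0, 0.05], 0, 0],
    [[0, 0, 0.05], 0, 0],
    [[0, 0, 0.05], 0, 0],
    [[0, 0, 0.05], 0, 0],
    [[0, 0, 0.05], 0, 0],
    [[0, 0, 0.05], 0, 0]
  ]
}}

```text
clock: 11.8
tcp_pos: [0.5622, -0.0291, 0.0585]
orientation: [-0.0, 0.788, -0.615, 0.0]
wrist_force: [-3.2, 0.9, 12.2]
finger_gap: 0.0003
```

```bash
python3 -c "
from st import *; pr()"
```

```text
t 11.8 tcp [ 0.5622 -0.0291  0.0585] xyaw -75.97 zax [ 8.e-04 -3.e-04 -1.e+00] F [-3.25  0.85 12.22] gap 0.0003
```

Call:
{"api": "apply_moves", "payload": {
  "moves": [
    [[0, 0, 0.02], 0, 0],
    [[0, 0, 0.04], 0, 0],
    [[0, 0.05, 0.05], 0, 0],
    [[0, 0.1, 0.06], 0, 0],
    [[0, 0.2, 0.06], 0, 0],
    [[0, 0.3, 0.06], 0, 0],
    [[0, 0.4, 0.06], 0, 0],
    [[0, 0.5, 0.06], 0, 0],
    [[0, 0.6, 0.06], 0, 0],
    [[0, 0.7, 0.06], 0, 0]
  ]
}}

```text
clock: 13.05
tcp_pos: [0.5588, -0.031, 0.0587]
orientation: [-0.002, 0.788, -0.615, 0.003]
wrist_force: [2.5, 2.0, 7.3]
finger_gap: -0.0002
```

Run:
```python
from st import *; pr()
d=env.read_camera("side"); im=d["pixels"][:,:,::-1].copy()
z=cv2.resize(im[160:225,275:345],None,fx=10,fy=9,interpolation=cv2.INTER_CUBIC); 
cv2.imwrite("pics/s5.png",z)
```

```text
t 13.05 tcp [ 0.5588 -0.031   0.0587] xyaw -75.95 zax [ 7.2e-03 -5.0e-04 -1.0e+00] F [2.46 2.03 7.31] gap -0.0002
```

View pics/s5.png

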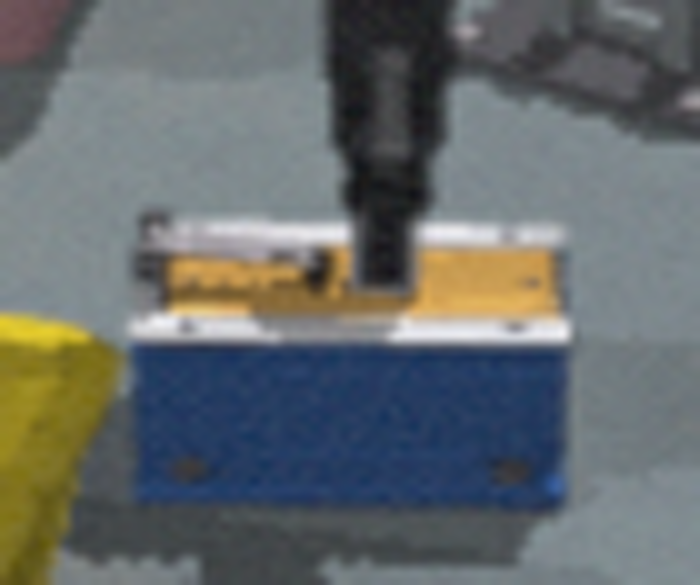

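The strip has hardly moved and the load drops to 7 N while sliding, because the tool tilts about 7 mrad. I'll add depth while sliding and watch the force.

Call:
{"api": "apply_moves", "payload": {
  "moves": [
    [[0, 0, 0.01], 0, 0],
    [[0, 0.02, 0.02], 0, 0],
    [[0, 0.04, 0.03], 0, 0],
    [[0, 0.06, 0.04], 0, 0],
    [[0, 0.1, 0.05], 0, 0],
    [[0, 0.15, 0.05], 0, 0],
    [[0, 0.2, 0.05], 0, 0],
    [[0, 0.25, 0.05], 0, 0],
    [[0, 0.3, 0.05], 0, 0],
    [[0, 0.35, 0.05], 0, 0]
  ]
}}

```text
clock: 14.35
tcp_pos: [0.556, -0.032, 0.0586]
orientation: [-0.002, 0.788, -0.615, 0.004]
wrist_force: [3.5, 1.3, 8.7]
finger_gap: -0.0003
```

Run:
```python
from st import *; pr()
d=env.read_camera("side"); im=d["pixels"][:,:,::-1].copy()
z=cv2.resize(im[160:225,275:345],None,fx=10,fy=9,interpolation=cv2.INTER_CUBIC); 
cv2.imwrite("pics/s6.png",z)
```

```text
t 14.35 tcp [ 0.556  -0.032   0.0586] xyaw -75.96 zax [ 8.4e-03 -8.0e-04 -1.0e+00] F [3.46 1.28 8.72] gap -0.0003
```

View pics/s6.png

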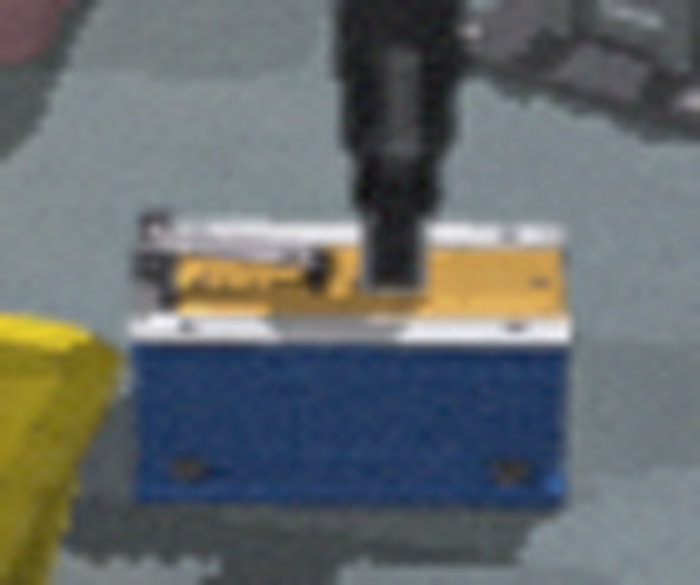

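The strip now moves with the finger at about 9 N: the dot went from column 530 to 540 and the left edge from 165 to 178. I'll keep sliding with slightly more load.

Call:
{"api": "apply_moves", "payload": {
  "moves": [
    [[0, 0.1, 0.01], 0, 0],
    [[0, 0.2, 0.02], 0, 0],
    [[0, 0.3, 0.03], 0, 0],
    [[0, 0.4, 0.03], 0, 0],
    [[0, 0.5, 0.03], 0, 0],
    [[0, 0.6, 0.03], 0, 0],
    [[0, 0.7, 0.03], 0, 0],
    [[0, 0.8, 0.03], 0, 0],
    [[0, 0.9, 0.03], 0, 0],
    [[0, 1.0, 0.03], 0, 0]
  ]
}}

```text
clock: 15.65
tcp_pos: [0.5467, -0.0346, 0.0585]
orientation: [-0.002, 0.788, -0.615, 0.004]
wrist_force: [3.6, 0.7, 9.6]
finger_gap: 0.0002
```

Run:
```python
from st import *; pr()
d=env.read_camera("side"); im=d["pixels"][:,:,::-1].copy()
z=cv2.resize(im[160:225,275:345],None,fx=10,fy=9,interpolation=cv2.INTER_CUBIC); 
cv2.imwrite("pics/s7.png",z)
```

```text
t 15.65 tcp [ 0.5467 -0.0346  0.0585] xyaw -75.96 zax [ 0.0092 -0.001  -1.    ] F [3.57 0.66 9.57] gap 0.0002
```

View pics/s7.png

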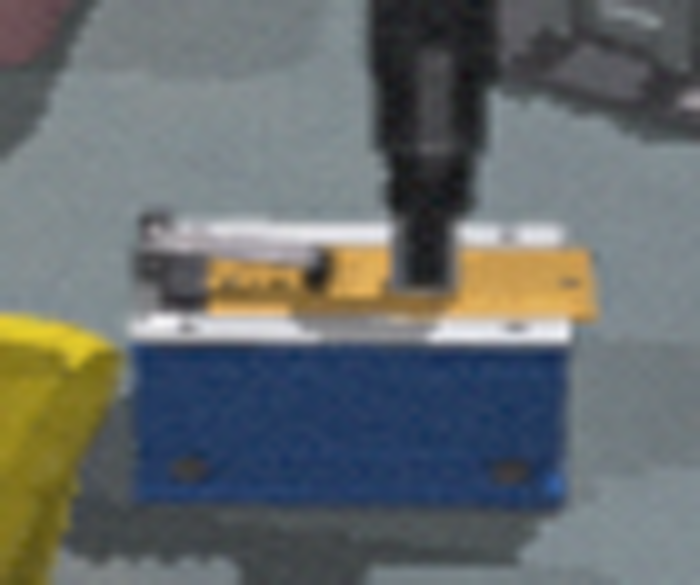

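It is sliding cleanly: the strip end is at column 595, so about 13 mm has moved. I'll slide about 19 mm more.

Call:
{"api": "apply_moves", "payload": {
  "moves": [
    [[0, 0.2, 0.0], 0, 0],
    [[0, 0.4, 0.0], 0, 0],
    [[0, 0.6, 0.01], 0, 0],
    [[0, 0.8, 0.01], 0, 0],
    [[0, 1.0, 0.01], 0, 0],
    [[0, 1.2, 0.01], 0, 0],
    [[0, 1.4, 0.01], 0, 0],
    [[0, 1.6, 0.01], 0, 0],
    [[0, 1.8, 0.01], 0, 0],
    [[0, 1.9, 0.01], 0, 0]
  ]
}}

```text
clock: 16.95
tcp_pos: [0.5283, -0.0393, 0.0585]
orientation: [-0.002, 0.788, -0.615, 0.004]
wrist_force: [4.0, 0.0, 10.6]
finger_gap: -0.0
```

Run:
```python
from st import *; pr()
d=env.read_camera("side"); im=d["pixels"][:,:,::-1].copy()
z=cv2.resize(im[160:225,275:345],None,fx=10,fy=9,interpolation=cv2.INTER_CUBIC); 
cv2.imwrite("pics/s8.png",z)
```

```text
t 16.95 tcp [ 0.5283 -0.0393  0.0585] xyaw -75.96 zax [ 0.0094 -0.0012 -1.    ] F [ 3.98  0.04 10.61] gap -0.0
```

View pics/s8.png

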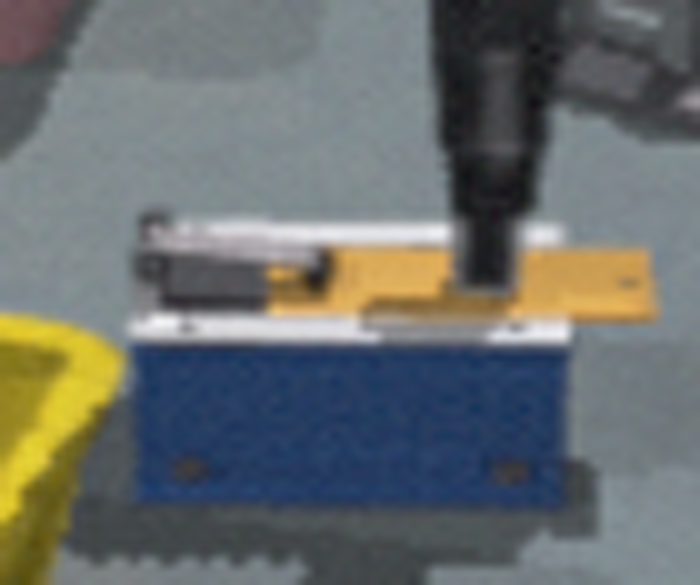

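The overhang is about 27 mm, with the strip end at column 655 and the lip at 567. I'll slide 4 mm more, hold, and then lift off.

Call:
{"api": "apply_moves", "payload": {
  "moves": [
    [[0, 0.1, 0], 0, 0],
    [[0, 0.2, 0], 0, 0],
    [[0, 0.3, 0], 0, 0],
    [[0, 0.4, 0], 0, 0],
    [[0, 0.4, 0], 0, 0],
    [[0, 0.4, -0.1], 0, 0],
    [[0, 0.4, -0.5], 0, 0],
    [[0, 0.4, -1.5], 0, 0],
    [[0, 0.4, -3], 0, 0.3],
    [[0, 0.4, -4.5], 0, 0.6]
  ]
}}

```text
clock: 18.25
tcp_pos: [0.52, -0.0396, 0.1017]
orientation: [-0.0, 0.788, -0.615, 0.0]
wrist_force: [0.2, -0.2, -0.3]
finger_gap: 0.0356
```

Call:
{"api": "apply_moves", "payload": {
  "moves": [
    [[0, 0.5, -0.5], 0, 0.8],
    [[0, 1.2, -0.5], 0, 1],
    [[0, 2, -0.5], 0, 1],
    [[0, 2.8, -0.5], 0, 1],
    [[0, 3.2, -0.5], 0, 1],
    [[0, 3.4, -0.5], 0, 1],
    [[0, 3.4, -0.5], 0, 1],
    [[0, 3.4, -0.5], 0, 1],
    [[0, 3.4, -0.5], 0, 1],
    [[0, 3.4, -0.5], 0, 1]
  ]
}}

```text
clock: 19.5
tcp_pos: [0.4871, -0.0478, 0.1056]
orientation: [0.0, 0.788, -0.615, 0.0]
wrist_force: [-0.0, 0.4, 0.2]
finger_gap: 0.0856
```

Run:
```python
from st import *; pr()
for n,(x,y,w,h) in(("side",(270,150,80,70)),("top",(305,150,60,60))):
    d=env.read_camera(n); im=d["pixels"][:,:,::-1].copy()
    cv2.imwrite(f"pics/{n}9.png",cv2.resize(im[y:y+h,x:x+w],None,fx=8,fy=8,interpolation=cv2.INTER_CUBIC))
    br,wh,bl=masks(up(d["pixels"],(x,y,w,h)))
    for b in blobs(br,(x,y,w,h),d,.059,mina=300): print(n,"br",b)
    for b in blobs(wh,(x,y,w,h),d,.059,mina=300): print(n,"wh",b)
```

```text
t 19.5 tcp [ 0.4871 -0.0478  0.1056] xyaw -75.96 zax [ 0.e+00 -1.e-04 -1.e+00] F [-0.02  0.45  0.23] gap 0.0856
side br {'area': 335.27777777777777, 'c': (637.6, 75.7), 'wh': (51.9, 135.1), 'ang': np.float32(108.6), 'mean': [642.8, 77.8]}
side br {'area': 249.81944444444446, 'c': (531.5, -35.9), 'wh': (120.2, 44.5), 'ang': np.float32(14.6), 'mean': [525.4, -37.1]}
side wh {'area': 49.791666666666664, 'c': (569.0, 2.9), 'wh': (81.2, 13.8), 'ang': np.float32(12.1), 'mean': [567.5, 3.6]}
side wh {'area': 48.55555555555555, 'c': (575.3, -57.3), 'wh': (92.5, 13.1), 'ang': np.float32(13.0), 'mean': [572.5, -58.3]}
top wh {'area': 17.72222222222222, 'c': (505.9, -96.2), 'wh': (19.7, 28.7), 'ang': np.float32(108.5), 'mean': [506.3, -97.2]}
top wh {'area': 65.09722222222221, 'c': (504.0, -76.1), 'wh': (30.9, 77.4), 'ang': np.float32(176.5), 'mean': [500.8, -74.5]}
top wh {'area': 13.083333333333334, 'c': (544.3, -20.8), 'wh': (18.4, 20.5), 'ang': np.float32(179.0), 'mean': [543.5, -22.0]}
top wh {'area': 177.54166666666666, 'c': (565.7, -84.2), 'wh': (73.1, 67.9), 'ang': np.float32(70.1), 'mean': [568.0, -87.7]}
top wh {'area': 50.111111111111114, 'c': (593.1, 1.9), 'wh': (64.9, 13.0), 'ang': np.float32(13.8), 'mean': [594.2, 2.5]}
top wh {'area': 10.125, 'c': (612.4, -39.4), 'wh': (15.7, 22.5), 'ang': np.float32(159.9), 'mean': [613.7, -39.8]}
top wh {'area': 33.61111111111111, 'c': (611.2, -94.4), 'wh': (50.8, 26.8), 'ang': np.float32(73.8), 'mean': [612.8, -95.4]}
```

View pics/side9.png

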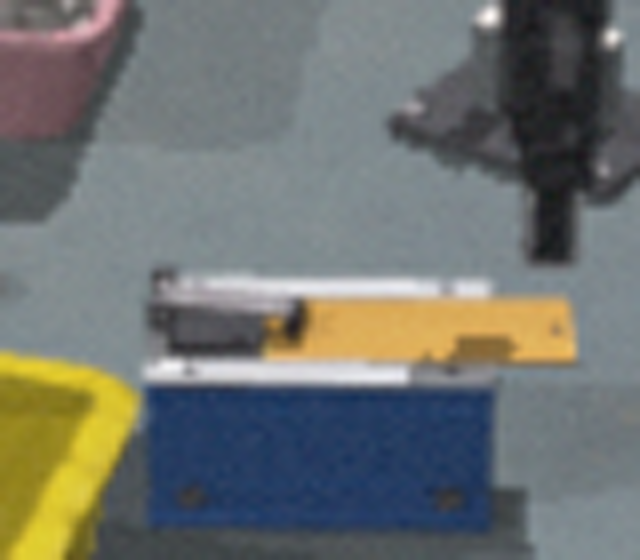

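View pics/top9.png

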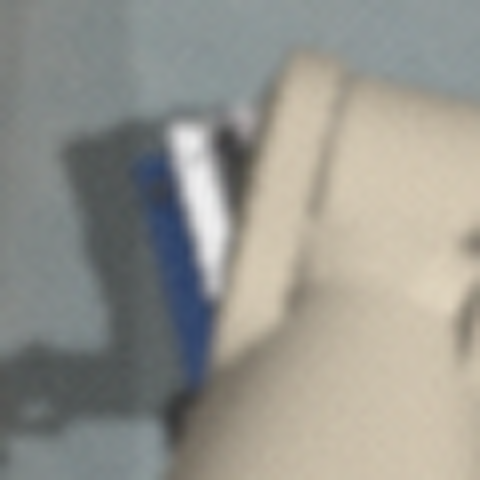

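The strip overhangs about 31 mm, with its end at crop column 575 and the rail end at 492. The gripper is centred over the overhang to about 1 mm. I'll lower it now.

Call:
{"api": "apply_moves", "payload": {
  "moves": [
    [[-0.05, 0, 1], 0, 1],
    [[-0.05, 0, 2], 0, 1],
    [[-0.05, 0, 3], 0, 1],
    [[-0.05, 0, 4], 0, 1],
    [[-0.05, 0, 5], 0, 1],
    [[-0.05, 0, 6], 0, 1],
    [[-0.05, 0, 6.7], 0, 1],
    [[-0.05, 0, 7.1], 0, 0.9],
    [[-0.05, 0, 7.1], 0, 0.8],
    [[-0.05, 0, 7.1], 0, 0.7]
  ],
  "squeeze": 20
}}

```text
clock: 20.85
tcp_pos: [0.4872, -0.0474, 0.0349]
orientation: [-0.0, 0.788, -0.615, 0.0]
wrist_force: [0.4, 0.4, -0.5]
finger_gap: 0.0598
```

Run:
```python
from st import *; pr()
for n,(x,y,w,h) in(("side",(270,150,80,70)),):
    d=env.read_camera(n); im=d["pixels"][:,:,::-1].copy()
    cv2.imwrite(f"pics/{n}10.png",cv2.resize(im[y:y+h,x:x+w],None,fx=8,fy=8,interpolation=cv2.INTER_CUBIC))
```

```text
t 20.85 tcp [ 0.4872 -0.0474  0.0349] xyaw -75.97 zax [ 6.e-04 -2.e-04 -1.e+00] F [ 0.44  0.45 -0.46] gap 0.0598
```

View pics/side10.png

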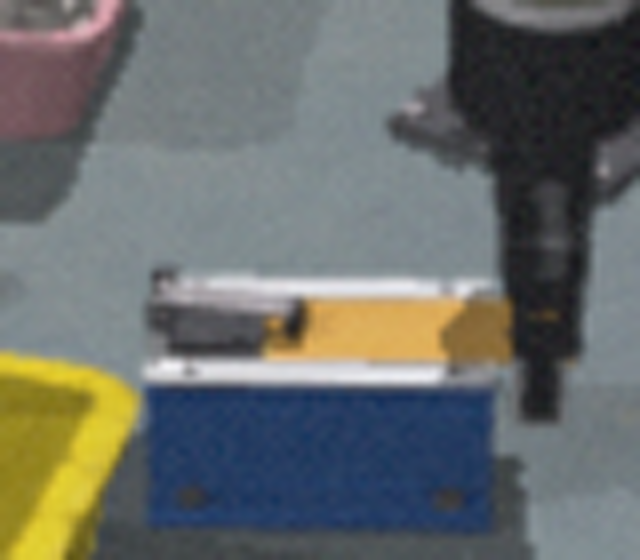

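The near finger at crop column 548 stands beside the overhanging end. I'll close gently and check the side force.

Call:
{"api": "apply_moves", "payload": {
  "moves": [
    [[0, 0, 0], 0, 0.6],
    [[0, 0, 0], 0, 0.56],
    [[0, 0, 0], 0, 0.54],
    [[0, 0, 0], 0, 0.52],
    [[0, 0, 0], 0, 0.5],
    [[0, 0, 0], 0, 0.48],
    [[0, 0, 0], 0, 0.46],
    [[0, 0, 0], 0, 0.44],
    [[0, 0, 0], 0, 0.42],
    [[0, 0, 0], 0, 0.4]
  ],
  "squeeze": 20
}}

```text
clock: 22.15
tcp_pos: [0.4876, -0.0488, 0.0351]
orientation: [0.001, 0.788, -0.616, 0.001]
wrist_force: [-0.2, -5.1, 2.8]
finger_gap: 0.0436
```

Run:
```python
from st import *; pr(); print(s["ft_torque"])
```

```text
t 22.15 tcp [ 0.4876 -0.0488  0.0351] xyaw -76.04 zax [ 0.0012 -0.0029 -1.    ] F [-0.24 -5.11  2.83] gap 0.0436
[-1.01183174  0.00653076 -0.12557634]
```

The pads touch with a 5 N side force, so the gripper should shift 1.5 mm toward -y. I'll relieve that, squeeze harder, and draw the strip out from under the keeper along the channel.

Call:
{"api": "apply_moves", "payload": {
  "moves": [
    [[0.08, 0, 0], 0, 0.4],
    [[0.15, 0, 0], 0, 0.3],
    [[0.15, 0, 0], 0, 0.2],
    [[0.15, 0, 0], 0, 0.2],
    [[0.15, 0.3, 0], 0, 0.2],
    [[0.15, 0.8, 0], 0, 0.2],
    [[0.15, 1.3, 0], 0, 0.2],
    [[0.15, 1.8, 0], 0, 0.2],
    [[0.15, 2.2, 0], 0, 0.2],
    [[0.15, 2.2, 0], 0, 0.2]
  ],
  "squeeze": 80
}}

```text
clock: 23.4
tcp_pos: [0.4648, -0.0541, 0.0344]
orientation: [0.0, 0.788, -0.616, -0.001]
wrist_force: [-1.7, 0.4, 4.0]
finger_gap: 0.0413
```

Run:
```python
from st import *; pr()
for n,(x,y,w,h) in(("side",(270,150,80,70)),):
    d=env.read_camera(n); im=d["pixels"][:,:,::-1].copy()
    cv2.imwrite(f"pics/{n}11.png",cv2.resize(im[y:y+h,x:x+w],None,fx=8,fy=8,interpolation=cv2.INTER_CUBIC))
```

```text
t 23.4 tcp [ 0.4648 -0.0541  0.0344] xyaw -75.99 zax [-0.0015  0.     -1.    ] F [-1.69  0.43  3.97] gap 0.0413
```

View pics/side11.png

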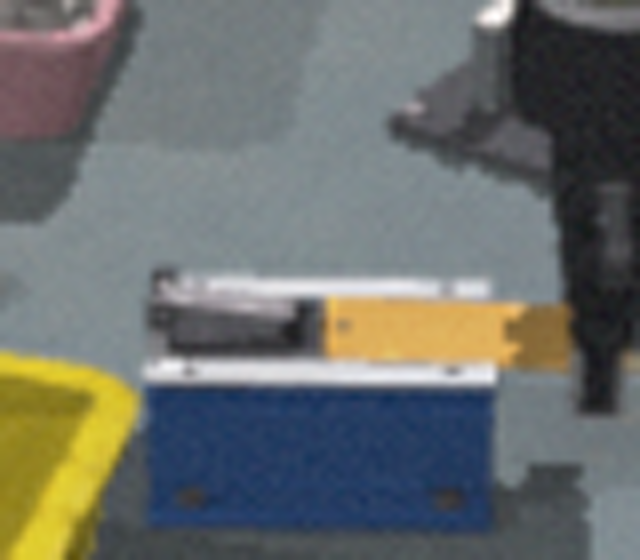

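The strip moved with the grip and is clear of the roller, with its left end at crop column 325 and the roller at 295. I'll lift it.

Call:
{"api": "apply_moves", "payload": {
  "moves": [
    [[0, 0, -0.1], 0, 0.2],
    [[0, 0, -0.4], 0, 0.2],
    [[0, 0, -0.8], 0, 0.2],
    [[0, 0, -1.4], 0, 0.2],
    [[0, 0, -2], 0, 0.2],
    [[0, 0, -2.8], 0, 0.2],
    [[0, 0, -3.6], 0, 0.2],
    [[0, 0, -4.5], 0, 0.2],
    [[0, 0, -5.5], 0, 0.2],
    [[0, 0, -6.5], 0, 0.2]
  ]
}}

```text
clock: 24.7
tcp_pos: [0.466, -0.0542, 0.1004]
orientation: [-0.0, 0.788, -0.615, 0.0]
wrist_force: [0.8, -0.5, -1.6]
finger_gap: 0.0411
```

Run:
```python
from st import *; pr()
for n,(x,y,w,h) in(("side",(270,130,80,70)),("top",(305,150,80,70))):
    d=env.read_camera(n); im=d["pixels"][:,:,::-1].copy()
    cv2.imwrite(f"pics/{n}12.png",cv2.resize(im[y:y+h,x:x+w],None,fx=8,fy=8,interpolation=cv2.INTER_CUBIC))
```

```text
t 24.7 tcp [ 0.466  -0.0542  0.1004] xyaw -75.97 zax [ 2.e-04 -1.e-04 -1.e+00] F [ 0.84 -0.53 -1.6 ] gap 0.0411
```

View pics/side12.png

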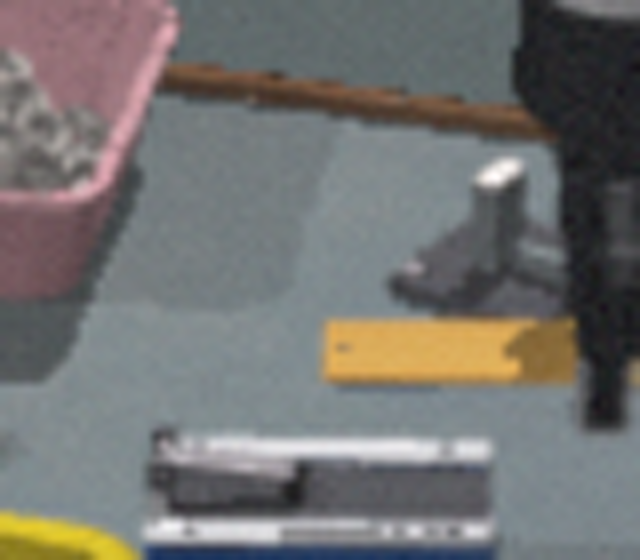

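The strip is held level, spanning crop columns 325 to 640 with its edge near row 320. The grip shows the side camera reads about +3.4 mm in y. That puts the rest centre at about (0.532, -0.3155) with its x axis at -20.5°. I'll carry the strip over.

Call:
{"api": "apply_moves", "payload": {
  "moves": [
    [[0.7, 0.1, -0.3], 1, 0.2],
    [[2.4, 0.4, -0.8], 3, 0.2],
    [[4.9, 0.7, -1], 6.5, 0.2],
    [[8.1, 1.2, -1], 11, 0.2],
    [[11.5, 1.7, -1], 16, 0.2],
    [[14.9, 2.3, -1], 21, 0.2],
    [[18.3, 2.8, -1], 26, 0.2],
    [[21.2, 3.2, -1], 30, 0.2],
    [[23.4, 3.6, -1], 33, 0.2],
    [[24.4, 3.7, -1], 34.5, 0.2]
  ]
}}

```text
clock: 26.05
tcp_pos: [0.4889, -0.3015, 0.1094]
orientation: [-0.0, -0.569, 0.822, 0.0]
wrist_force: [-0.3, 0.3, -2.4]
finger_gap: 0.0414
```

Call:
{"api": "apply_moves", "payload": {
  "moves": [
    [[0, 0, 0.3], 0, 0.2],
    [[0, 0, 0.8], 0, 0.2],
    [[0, 0, 1.4], 0, 0.2],
    [[0, 0, 2.1], 0, 0.2],
    [[0, 0, 2.8], 0, 0.2],
    [[0, 0, 3.5], 0, 0.2],
    [[0, 0, 4.1], 0, 0.2],
    [[0, 0, 4.6], 0, 0.2],
    [[0, 0, 4.8], 0, 0.2],
    [[0, 0, 4.8], 0, 0.2]
  ]
}}

```text
clock: 27.3
tcp_pos: [0.4891, -0.2998, 0.0615]
orientation: [-0.0, -0.57, 0.822, 0.0]
wrist_force: [0.2, -0.5, -2.0]
finger_gap: 0.0415
```

Run:
```python
from st import *; pr()
for n,(x,y,w,h) in(("side",(300,120,80,70)),("top",(375,150,80,70))):
    d=env.read_camera(n); im=d["pixels"][:,:,::-1].copy()
    cv2.imwrite(f"pics/{n}13.png",cv2.resize(im[y:y+h,x:x+w],None,fx=8,fy=8,interpolation=cv2.INTER_CUBIC))
    br,wh,bl=masks(up(d["pixels"],(x,y,w,h)))
    for b in blobs(br,(x,y,w,h),d,s["tcp_pos"][2]+.0246,mina=300): print(n,"br",b)
print(s["joint_pos"].round(2))
```

```text
t 27.3 tcp [ 0.4891 -0.2998  0.0615] xyaw -110.47 zax [-1.e-04  0.e+00 -1.e+00] F [ 0.2  -0.45 -1.96] gap 0.0415
side br {'area': 11.236111111111112, 'c': (474.3, -300.5), 'wh': (28.6, 25.3), 'ang': np.float32(12.1), 'mean': [478.3, -302.0]}
side br {'area': 106.875, 'c': (547.4, -313.4), 'wh': (49.6, 94.4), 'ang': np.float32(161.0), 'mean': [553.6, -311.9]}
top br {'area': 93.97222222222223, 'c': (559.3, -320.0), 'wh': (25.5, 64.8), 'ang': np.float32(151.6), 'mean': [564.4, -321.3]}
[-0.69  0.42 -0.24  0.92 -0.    2.81]
```

View pics/side13.png

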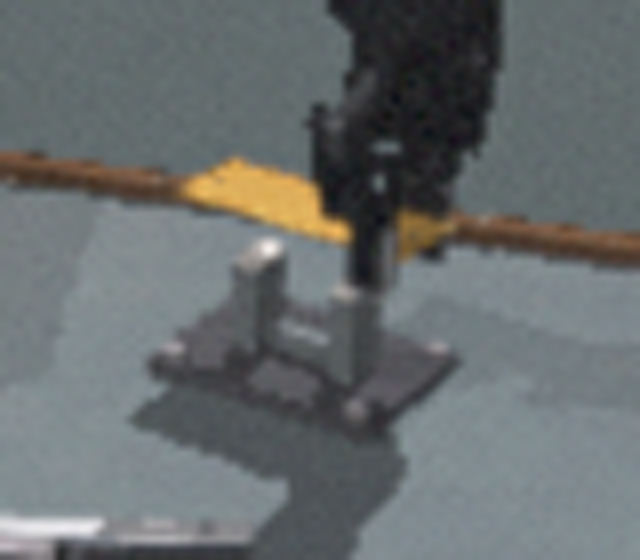

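View pics/top13.png

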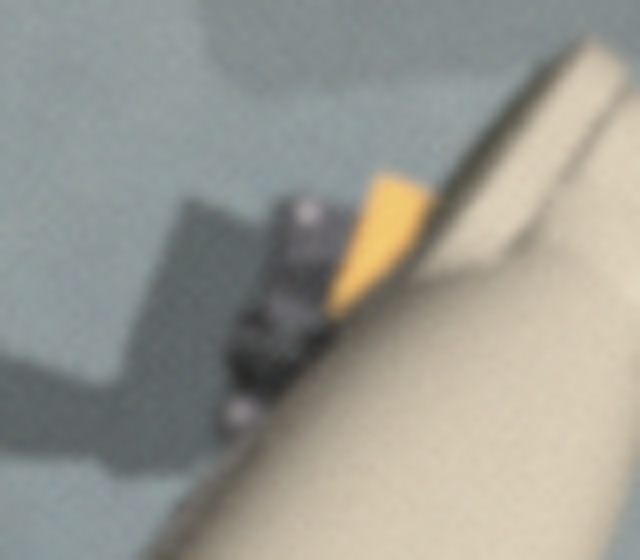

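Run:
```python
from st import *
d=env.read_camera("side")
c=np.array([[235,158],[183,190],[402,258],[457,228]])/8-.5+[300,120]
P=ray(d,c,s["tcp_pos"][2]+.0246)[:,:2]*1000; print(P.round(1)); print(P.mean(0))
for a,b in((0,1),(1,2),(2,3),(3,0)): v=P[b]-P[a];print(np.linalg.norm(v).round(1),np.degrees(np.arctan2(v[1],v[0])).round(1))
t=s["tcp_pos"][:2]*1000+45.7*np.array([np.cos(np.radians(-20.5)),np.sin(np.radians(-20.5))]);print("kin",t)
dt=env.read_camera("top")
print(ray(dt,np.array([[378,172],[440,192]])/8-.5+[375,150],s["tcp_pos"][2]+.0246))
```

```text
[[ 575.3 -349.1]
 [ 591.4 -309.8]
 [ 483.3 -269. ]
 [ 464.1 -304.6]]
[ 528.51386364 -308.10246787]
42.5 67.8
115.5 159.3
40.4 -118.3
119.7 -21.8
kin [ 532.13981399 -316.02459744]
[[ 0.59514864 -0.32142625  0.08639818]
 [ 0.5858393  -0.34831923  0.08639818]]
```

The side view puts the strip about (3.4, -3.6) mm from the rest centre, and the top view says (0.6, 0.1) mm. I'll shift by the average and lower to just above the supports.

Call:
{"api": "apply_moves", "payload": {
  "moves": [
    [[0.1, -0.25, 0.3], 0, 0.2],
    [[0.1, -0.25, 0.8], 0, 0.2],
    [[0.1, -0.25, 1.3], 0, 0.2],
    [[0.1, -0.25, 1.7], 0, 0.2],
    [[0.1, -0.25, 2.0], 0, 0.2],
    [[0.1, -0.25, 2.2], 0, 0.2],
    [[0.1, -0.25, 2.35], 0, 0.2],
    [[0.1, -0.25, 2.5], 0, 0.2],
    [[0.1, -0.25, 2.55], 0, 0.2],
    [[0.1, -0.25, 2.55], 0, 0.2]
  ]
}}

```text
clock: 28.75
tcp_pos: [0.4912, -0.3017, 0.0361]
orientation: [-0.0, -0.57, 0.822, -0.0]
wrist_force: [0.2, 0.3, -1.4]
finger_gap: 0.0416
```

Run:
```python
from st import *; pr()
for n,(x,y,w,h) in(("side",(300,120,80,70)),("top",(375,150,80,70))):
    d=env.read_camera(n); im=d["pixels"][:,:,::-1].copy()
    cv2.imwrite(f"pics/{n}14.png",cv2.resize(im[y:y+h,x:x+w],None,fx=8,fy=8,interpolation=cv2.INTER_CUBIC))
```

```text
t 28.75 tcp [ 0.4912 -0.3017  0.0361] xyaw -110.47 zax [ 0.e+00 -1.e-04 -1.e+00] F [ 0.2   0.32 -1.44] gap 0.0416
```

View pics/side14.png

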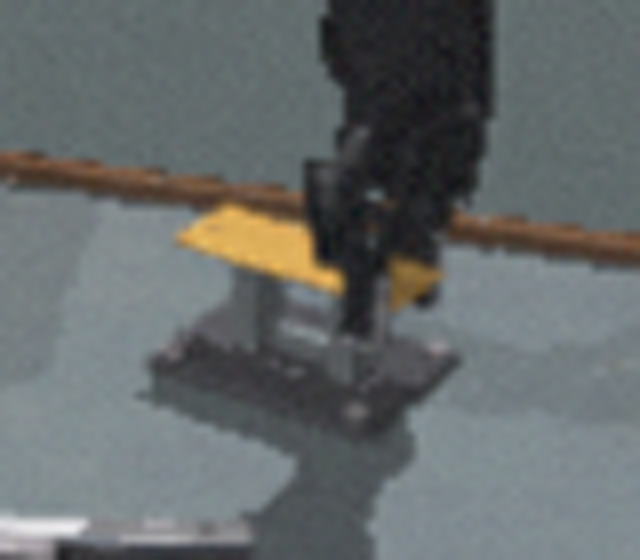

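The strip's middle appears at crop (311,257) and the expected rest middle at that height is (309,258), so it is well centred. I'll lower slowly to touch.

Call:
{"api": "apply_moves", "payload": {
  "moves": [
    [[0, 0, 0.05], 0, 0.2],
    [[0, 0, 0.1], 0, 0.2],
    [[0, 0, 0.15], 0, 0.2],
    [[0, 0, 0.2], 0, 0.2],
    [[0, 0, 0.24], 0, 0.2],
    [[0, 0, 0.28], 0, 0.2],
    [[0, 0, 0.32], 0, 0.2],
    [[0, 0, 0.35], 0, 0.2],
    [[0, 0, 0.35], 0, 0.2],
    [[0, 0, 0.35], 0, 0.2]
  ]
}}

```text
clock: 30.1
tcp_pos: [0.4913, -0.3018, 0.0335]
orientation: [0.0, -0.57, 0.821, -0.0]
wrist_force: [-2.1, 0.6, 6.7]
finger_gap: 0.0414
```

Run:
```python
from st import *; pr(); print(s["ft_torque"])
```

```text
t 30.1 tcp [ 0.4913 -0.3018  0.0335] xyaw -110.47 zax [ 6.e-04 -7.e-04 -1.e+00] F [-2.12  0.56  6.68] gap 0.0414
[0.22851999 0.42416179 0.10184982]
```

It touches at about 8 N. I'll ease off slightly, relax the grip and open.

Call:
{"api": "apply_moves", "payload": {
  "moves": [
    [[0, 0, -0.03], 0, 0.2],
    [[0, 0, -0.05], 0, 0.4],
    [[0, 0, -0.05], 0, 0.48],
    [[0, 0, -0.05], 0, 0.51],
    [[0, 0, -0.05], 0, 0.54],
    [[0, 0, -0.05], 0, 0.57],
    [[0, 0, -0.05], 0, 0.6],
    [[0, 0, -0.05], 0, 0.65],
    [[0, 0, -0.05], 0, 0.75],
    [[0, 0, -0.05], 0, 0.85]
  ],
  "squeeze": 20
}}

```text
clock: 31.35
tcp_pos: [0.4912, -0.3017, 0.0331]
orientation: [0.0, -0.57, 0.821, -0.0]
wrist_force: [0.1, -0.4, 0.7]
finger_gap: 0.0726
```

Run:
```python
from st import *; pr()
for n,(x,y,w,h) in(("side",(300,120,80,70)),):
    d=env.read_camera(n); im=d["pixels"][:,:,::-1].copy()
    cv2.imwrite(f"pics/{n}15.png",cv2.resize(im[y:y+h,x:x+w],None,fx=8,fy=8,interpolation=cv2.INTER_CUBIC))
```

```text
t 31.35 tcp [ 0.4912 -0.3017  0.0331] xyaw -110.47 zax [ 1.e-04 -1.e-04 -1.e+00] F [ 0.15 -0.37  0.7 ] gap 0.0726
```

View pics/side15.png

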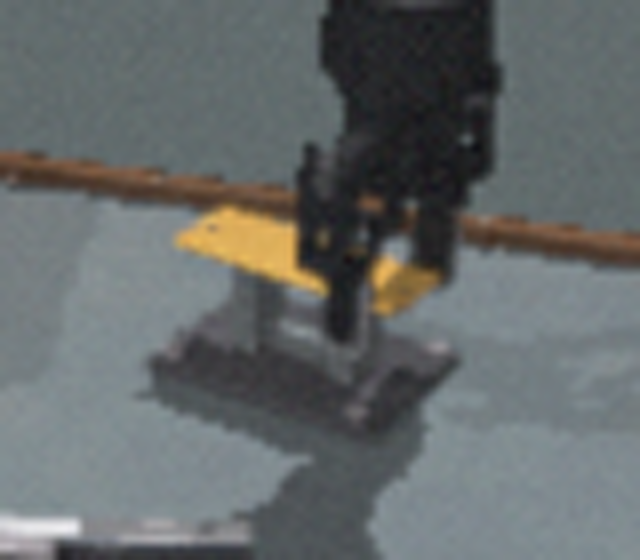

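The strip is released and lies on the rest with its ends at crop (203,222) and (410,290), and the wrist force is about zero. I'll lift straight up and move the arm aside to look.

Call:
{"api": "apply_moves", "payload": {
  "moves": [
    [[0, 0, 0], 0, 1],
    [[0, 0, -0.5], 0, 1],
    [[0, 0, -1.3], 0, 1],
    [[0, 0, -2.5], 0, 1],
    [[0, 0, -4], 0, 1],
    [[0, 0, -6], 0, 1],
    [[0, 0, -8], 0, 1],
    [[0, 0, -10], 0, 1],
    [[0, 0, -12], 0, 1],
    [[0, 0, -13], 0, 1]
  ]
}}

```text
clock: 32.65
tcp_pos: [0.4918, -0.3022, 0.1654]
orientation: [0.0, -0.57, 0.821, -0.001]
wrist_force: [0.8, -0.2, -0.7]
finger_gap: 0.0853
```

Call:
{"api": "apply_moves", "payload": {
  "moves": [
    [[-3, 0, 0], 0, 1],
    [[-7, 1, 0], 0, 1],
    [[-11, 2, 0], 0, 1],
    [[-15, 3, 0], 0, 1],
    [[-19, 3, 0], 0, 1],
    [[-22, 3, 0], 0, 1],
    [[-24, 3, 0], 0, 1],
    [[-25, 3, 0], 0, 1],
    [[-25, 3, 0], 0, 1],
    [[-25, 3, 0], 0, 1]
  ]
}}

```text
clock: 33.9
tcp_pos: [0.5414, -0.0853, 0.163]
orientation: [0.009, -0.588, 0.809, 0.007]
wrist_force: [0.1, -0.3, 0.2]
finger_gap: 0.0856
```

Run:
```python
from st import *; pr()
pp=[]
for n,(x,y,w,h) in(("side",(300,120,80,70)),("top",(375,150,80,70))):
    d=env.read_camera(n); im=d["pixels"][:,:,::-1].copy()
    cv2.imwrite(f"pics/{n}_full.png",im)
    pp.append(cv2.resize(im[y:y+h,x:x+w],None,fx=5,fy=5,interpolation=cv2.INTER_CUBIC))
    br,wh,bl=masks(up(d["pixels"],(x,y,w,h)))
    for b in blobs(br,(x,y,w,h),d,.057,mina=300): print(n,"br",b)
cv2.imwrite("pics/fin.png",np.hstack(pp))
```

```text
t 33.9 tcp [ 0.5414 -0.0853  0.163 ] xyaw -108.01 zax [ 0.0064  0.0218 -0.9997] F [ 0.05 -0.3   0.19] gap 0.0856
side br {'area': 193.625, 'c': (534.0, -313.9), 'wh': (53.0, 125.4), 'ang': np.float32(155.3), 'mean': [532.7, -312.6]}
top br {'area': 424.22222222222223, 'c': (531.9, -321.8), 'wh': (48.4, 120.6), 'ang': np.float32(158.1), 'mean': [530.7, -321.3]}
```

View pics/fin.png

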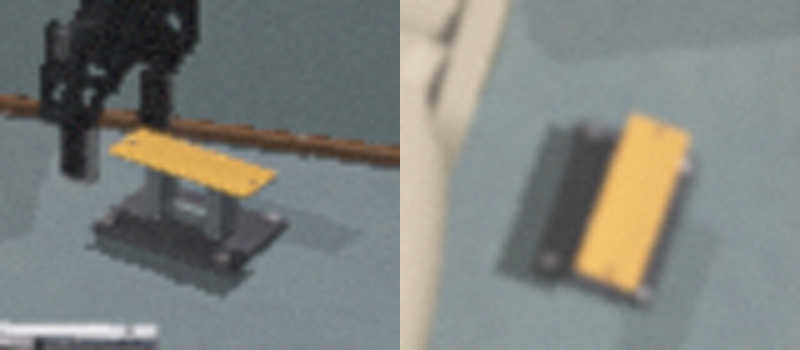

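View pics/side_full.png

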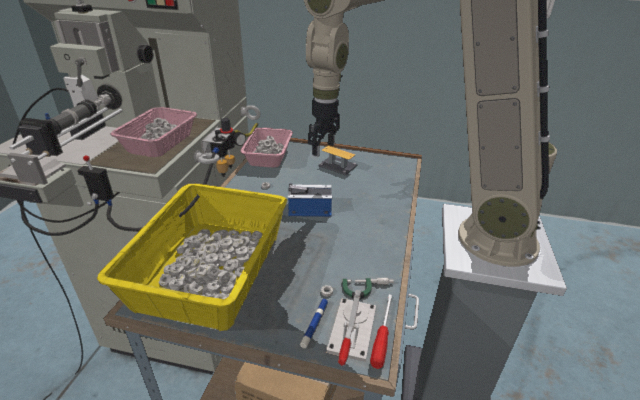

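The strip lies flat on both supports. Its middle is within about 2 mm of the rest's in both views, and the angle is -20 to -22° against -20.5°. The last joint looks close to its range limit, so I'll unwind it in place before handing in.

Call:
{"api": "apply_moves", "payload": {
  "moves": [
    [[0, 0, 0], -5, 1],
    [[0, 0, 0], -10, 1],
    [[0, 0, 0], -15, 1],
    [[0, 0, -1], -20, 1],
    [[0, 0, -1], -25, 1],
    [[0, 0, -1], -30, 1],
    [[0, 0, -1], -34, 1],
    [[0, 0, -1], -34, 1],
    [[0, 0, -1], -34, 1],
    [[0, 0, -1], -34, 1]
  ]
}}

```text
clock: 35.25
tcp_pos: [0.5414, -0.0848, 0.173]
orientation: [-0.011, 0.799, -0.602, -0.004]
wrist_force: [0.5, -0.4, -0.4]
finger_gap: 0.0852
```

Run:
```python
from st import *; pr(); print(s["joint_pos"].round(3),abs(s["qvel"]).max())
for n,(x,y,w,h) in(("side",(300,120,80,70)),("top",(375,150,80,70))):
    d=env.read_camera(n); br,wh,bl=masks(up(d["pixels"],(x,y,w,h)))
    for b in blobs(br,(x,y,w,h),d,.057,mina=300): print(n,"br",b)
print(env.hand_in())
```

```text
t 35.25 tcp [ 0.5414 -0.0848  0.173 ] xyaw -73.97 zax [ 0.0066  0.022  -0.9997] F [ 0.51 -0.4  -0.44] gap 0.0852
[-0.315  0.284 -0.139  1.149  0.023  2.547] 0.002907570241115739
side br {'area': 167.5, 'c': (531.2, -313.3), 'wh': (54.1, 119.3), 'ang': np.float32(156.8), 'mean': [525.3, -310.5]}
top br {'area': 424.5138888888889, 'c': (531.9, -321.8), 'wh': (48.4, 120.7), 'ang': np.float32(158.0), 'mean': [530.6, -321.2]}
the job is handed in; nothing more can be done
None
```

The strip is on the measuring rest and the job is handed in at about 35 s. It lies flat and still on both supports.

- **Sliding:** I pressed on the strip and slid it about 35 mm, which left about 31 mm overhanging. The readings at the end of each move were 7 to 12 N; by my estimate the load may briefly have reached about 15 N. The first slide slipped because the load fell to about 7 N while moving. The second hardly moved the strip, so I pressed a little deeper and it then slid with the fingers.
- **Lifting:** I pinched the overhanging end by its long edges and drew the strip clear of the keeper roller. It came up level.
- **Placing:** I set it down at about 8 N, eased off, opened the fingers and moved the arm away.

**Last checks:** each camera puts the strip's middle within about 2 mm of the rest's middle. Its direction is about -22 to -25° against the rest's -20.5°, inside the 9° limit. The robot was touching nothing. The bystanders I could see in the side picture looked undisturbed, but I did not measure them.

**What disagreed:** the two cameras differ by 8 to 9 mm in sideways position, more than the stated 2 mm. I therefore compared strip and rest within each picture. In the very last side picture the gripper partly hid the strip, so that reading is less reliable. While moving away, the last joint came up against its range limit and the tool tilted about 0.02 rad. I turned it back before handing in; the tilt was still there at the end.

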